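# Ready the label printer after a roll change

### The job

A fresh roll has just been loaded into the label printer on the parcel counter: push its open cover down until it is fully shut, then switch the printer on by pressing the raised rear end of its rocker switch fully down, and last press the large round feed key all the way in and let it come back up. Do it in that order by pressing only, picking nothing up. Do not press the two small square keys or ring the counter bell, and leave the bell, the pewter weight and the measuring cube standing where they are.

Things in the scene. Friction and masses are not known exactly. Their poses are not given: they have to be found in the camera images.
- printer: Grey label printer, 230 (x) x 225 (y) x 122 mm high when shut, does not move. Origin: centre of its underside; x from its front to its rear, y to its left, z up. Cover on the left; on the right (y -77.5 mm) a 70 mm wide level control strip, deck 100 mm up: round feed key at the front (x -70), two small square keys side by side (x -12), rocker switch at the rear (x +65).
- cover (a joint): Opening angle of the printer's cover in rad: 0 fully shut, at the start 0.5 to 0.9 open. Stiff hinge: the cover stays where it is left; pushing at point cover_push takes about 2 N.
- cover_push (a point): Point on the cover's flat top (outer) face, on its centre line, 170 mm forward of the hinge line, 30 mm short of the free front edge; moves with the cover, 122 mm above the counter when shut. The cover is a rigid grey shell 200 x 150 mm, hinged at its rear. x axis points to the hinge, z out of the top face.
- cover_hinge (a point): Middle of the cover's hinge line (along the printer's y) at the printer's rear, 100 mm above the counter. The cover's top face lies 22 mm above this line when shut.
- rocker (a joint): Angle of the rocker switch in rad: 0 off (rear end raised), 0.4 on (rear end pressed fully down to a stop, front end then raised). Stays where it is put; about 2 N at its end turns it.
- rocker_raised (a point): Top face of the rocker's rear half, raised while off; 16 mm behind the rocker's middle, 2 mm short of its rear edge; moves with the rocker, from about 114 mm down to 108 mm above the counter. White rocker in a black frame, 36 mm long (front to rear), 20 mm wide, shallow V top, 8 mm proud of the deck at its middle.
- feed (a joint): Travel of the large round feed key in m: 0 up, 0.005 fully in. Spring return, 1.5 N to start, 4 N fully in.
- feed_top (a point): Centre of the top of the round white feed key, 26 mm across; 109 mm above the counter when up (9 mm proud of the deck); moves with the key.
- pause (a joint): Travel of the left small square key in m: 0 up, 0.005 fully in. Not to be pressed.
- pause_top (a point): Centre of the top of the left small square key, 14 x 14 mm, 109 mm above the counter.
- cancel (a joint): Travel of the right small square key in m: 0 up, 0.005 fully in. Not to be pressed.
- cancel_top (a point): Centre of the top of the right small square key, 14 x 14 mm, 109 mm above the counter.
- bell: Loose chrome counter bell beside the printer, 84 mm across the base, 64 mm high with a small plunger on top. Origin: centre of its underside.
- bell_plunger (a joint): Travel of the bell's plunger in m: 0 up, 0.005 down (rings). Not to be pressed.
- weight: Loose pewter knob weight beside the printer, 48 mm across, 68 mm high, 0.5 kg. Origin: centre of its underside.
- cube: Loose yellow plastic measuring cube, 60 mm, with tick marks, beside the printer. Origin: centre of its underside.
Mind the look-alikes: they are no part of the job. What is meant by the cube is not green or red, and is the smaller of those in its own colour.

How it is judged:
By the outcome, as a careful person would: the job done as asked, in the order asked, and still so for the second after the job is handed in, with the robot touching nothing.
It also fails if it takes over 48 s, if anything falls off the work surface, if the arm or the gripper's body presses on something with over 40 N, if the wrist force passes 120 N, or if a joint passes its speed limit or range.

### The arm

A 7-joint arm with a two-finger parallel gripper is mounted at the origin on the work surface. World frame = base frame: x ahead of the robot, y to its left, z up, the work surface at z = 0. Lengths are in m, angles in rad, forces in N, time in s.
With the tool pointing down it reaches from about 0.35 to 0.9 m from the base axis. Payload 19.9 kg.
Tool frame: the origin (TCP) lies on the centre line of the jaws, within the pads' length; the fingertips stand 17 mm ahead of it and the grasp point (between the pads) lies 2 mm behind it; y points along the fingers, z is the direction in which the jaws open and shut, and the axes are right-handed (so a half turn about y gives the same grasp; the last joint's range is limited). The gripper opens to 85 mm and grips with 20 to 120 N. Pads are 22 mm wide; open, the fingers measure 114 mm over their backs; the gripper's body (76 mm by 85 mm) begins 54 mm behind the grasp point. The pads swing forward as they close: fully open they stand 13 mm farther back than shut.
Start: joints at [1.161, 0.417, -0.01, 1.614, 0.005, 1.111, -0.053], TCP at [0.225, -0.583, 0.248] pointing down, gripper open.
Joint ranges: [-2.81, 2.81], [-0.39, 2.02], [-1.27, 1.25], [0.06, 2.57], [-1.19, 4.33], [0.19, 2], [-2.82, 2.82]. Speed limits (rad/s): [1.89, 1.89, 2.39, 2.39, 3.01, 3.01, 3.01].

### API

Orientations are given as a unit quaternion [x, y, z, w].
In Python, from workcell import readout, snapshot, ticket gives the robot as it stands.
- The arm moves only by the shell command python3 -m creep 'ROWS' [FORCE]. ROWS is JSON, a list of rows, each an object with "hand": the opening, from 0 (shut) to 1 (fully open); "linear": the shift along the tool's x, y, z in cm, a list of three; "rotation": the turn, a rotation vector about the tool's x, y, z in rad, a list of three. A call has 1 to 20 rows; each row shifts and turns the commanded pose from where the row before left it, along the tool's axes as they then stand; what a row does not reach is not made up. A row lasts 1/8 s, in which the tool goes at most 62.5 mm and 10.7 degrees, less where a joint would pass 70% of its speed; a pose out of reach is approached as far as the arm can. A call is refused whole if a number of a shift passes 6.25 or a number of a turn 0.188, either way. A call with a gripper value outside its range is refused whole. The fingers move at their own pace and stop on an object; FORCE is the grip in N (left out, the last holds). Time passes only in rows, so rows that do not move let the fingers close. It gives the time, the measured TCP pose, the force and the opening at its end, in the units of the state.
- readout.state(): the state, without advancing time (a new reading comes with each control period).
- snapshot(name): name is "scene" or "top"; returns a dict with "pixels" (384x512x3 uint8, blue, green, red), "mtx" (3x3 intrinsics, pixels), "rvec" (rotation vector, rad) and "tvec" (3), from world to camera coordinates, as OpenCV has them. Camera axes: x right, y down, z forward; pixel columns grow to the right and rows downward; lengths in m; the calibration is good to about 2 mm. A picture is of the moment at which its call begins. There is no depth.
- ticket.finish_job(): hands the job in, once; it reports no verdict.
The state is a dict: "t": time; "qpos": joint angles; "qvel": joint speeds; "joint_torque": joint torques, N m; "tcp_pos": TCP position; "tool_rot": TCP orientation; "wrist_force": force on the tool from outside, world axes, zero at the start; "moment": the same for the moment, N m; "gripper_width": finger opening in m.
Only numpy, scipy, OpenCV 4.12 (cv2) and the standard library are available. Lean on these libraries where they do the work, as an engineer would, in place of code of your own. Each camera call takes 0.05 s, during which the arm holds its last target.

## Working session

There is one attempt and no reset: what is moved stays moved. The work goes in short steps, Python scripts to look and compute and a shell command to move; the robot and the scene stay as the last step left them, time stands still between calls to the robot, and variables do not carry over. Pictures are saved under pics/ and viewed, and the job is handed in when it is done.

```bash
mkdir -p pics; ls; python3 - <<'E'
from workcell import readout, snapshot
import cv2
for n in("scene","top"):
    s=snapshot(n); cv2.imwrite(f"pics/{n}0.png",s["pixels"]); print(n,s["mtx"],s["rvec"],s["tvec"])
print(readout.state())
E
```

```text
pics
scene [[469.05373156   0.         249.95666685]
 [  0.         469.05373156 196.48238418]
 [  0.           0.           1.        ]] [ 2.10197736  0.5562226  -0.27243421] [-0.53778824 -0.04400367  1.19018583]
top [[353.50031922   0.         259.33560319]
 [  0.         353.50031922 196.11396631]
 [  0.           0.           1.        ]] [ 2.1110648  -2.16338427  0.1691616 ] [0.07546552 0.59725748 0.89151324]
{'t': 0.1, 'qpos': array([ 1.16050662,  0.41788458, -0.01028699,  1.61408604,  0.00469914,
        1.11072003, -0.05298169]), 'qvel': array([ 0.00059416, -0.0025561 ,  0.00084164, -0.00241036, -0.00054053,
       -0.00023168,  0.00095824]), 'joint_torque': array([ 5.96234622e-04, -8.65814424e+01,  6.79800343e-01, -4.35629153e+01,
        1.91822962e-02,  5.02766634e-03, -9.77428749e-05]), 'tcp_pos': array([ 0.22518591, -0.58271712,  0.24775318]), 'tool_rot': array([-0.12975391,  0.69548494, -0.69475236,  0.12955224]), 'wrist_force': array([-0.40514071,  0.42618071, -0.06798841]), 'moment': array([-0.01542873,  0.01794529,  0.04106812]), 'gripper_width': 0.08523744366265483}
```

View pics/scene0.png

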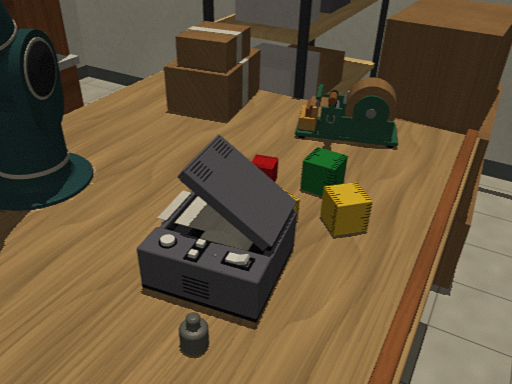

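View pics/top0.png

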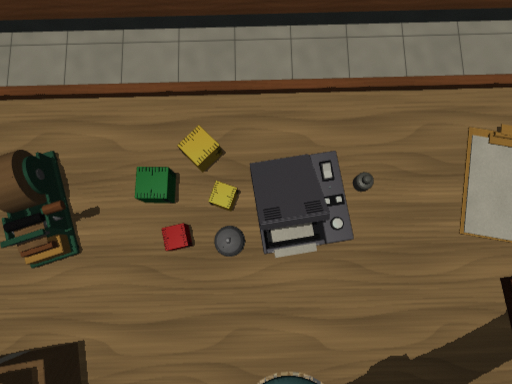

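```bash
python3 - <<'E'
import cv2,numpy as np
a=cv2.imread("pics/top0.png")[140:265,200:380]; b=cv2.imread("pics/scene0.png")[125:360,130:370]
cv2.imwrite("pics/topc.png",cv2.resize(a,None,fx=4.4,fy=4.4,interpolation=cv2.INTER_CUBIC))
cv2.imwrite("pics/scenec.png",cv2.resize(b,None,fx=2.5,fy=2.5,interpolation=cv2.INTER_CUBIC))
E
```

```text
(no output)
```

View pics/topc.png

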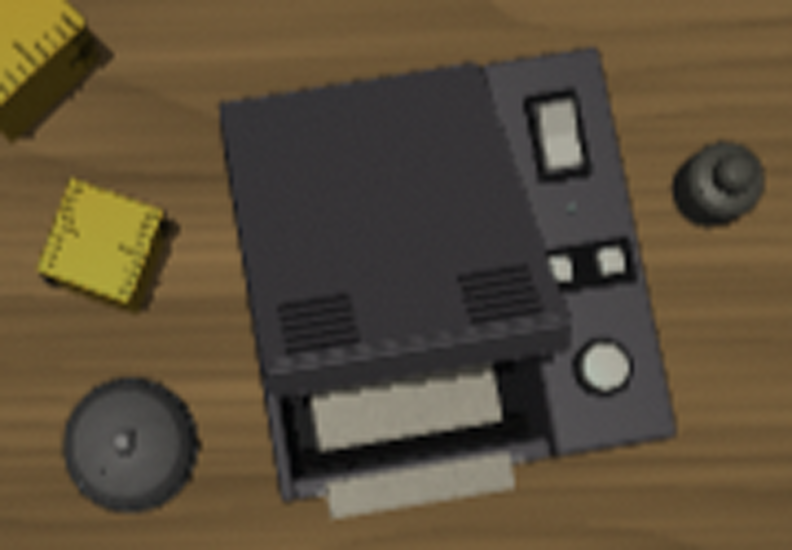

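View pics/scenec.png

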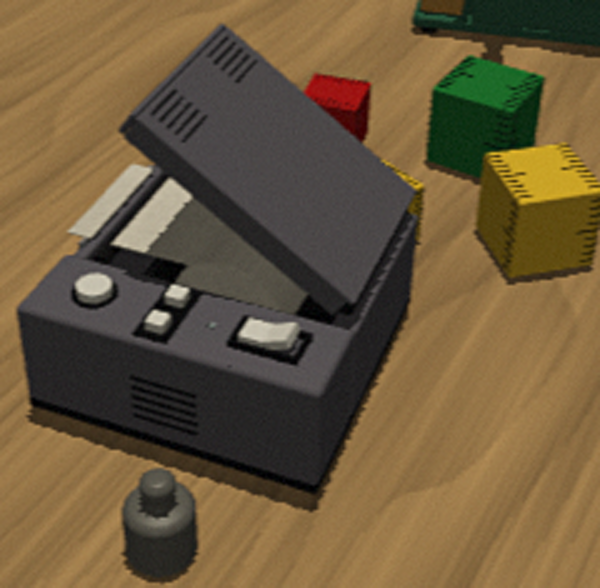

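```bash
cat > h.py <<'E'
import cv2,numpy as np
from workcell import readout,snapshot
from scipy.optimize import least_squares
from scipy.spatial.transform import Rotation as R
CAM={"scene":(np.array([[469.05373156,0,249.95666685],[0,469.05373156,196.48238418],[0,0,1]]),np.array([2.10197736,.5562226,-.27243421]),np.array([-.53778824,-.04400367,1.19018583])),
"top":(np.array([[353.50031922,0,259.33560319],[0,353.50031922,196.11396631],[0,0,1]]),np.array([2.1110648,-2.16338427,.1691616]),np.array([.07546552,.59725748,.89151324]))}
def proj(c,P):
    K,r,t=CAM[c]; return cv2.projectPoints(np.array(P,float).reshape(-1,1,3),r,t,K,None)[0].reshape(-1,2)
def ray(c,px,z):
    K,r,t=CAM[c]; Rm=cv2.Rodrigues(r)[0]; d=Rm.T@np.linalg.inv(K)@np.array([px[0],px[1],1]); o=-Rm.T@t
    return o+d*(z-o[2])/d[2]
def towld(p,P):
    c,s=np.cos(p[2]),np.sin(p[2]); P=np.atleast_2d(P)
    return np.c_[p[0]+c*P[:,0]-s*P[:,1],p[1]+s*P[:,0]+c*P[:,1],P[:,2]]
def cov(hx,th,Q,cy=.035): # Q forward-dist, y off, height above hinge
    Q=np.atleast_2d(Q); u,h=Q[:,0],Q[:,2]
    # forward = -x, opening raises front
    return np.c_[hx-(u*np.cos(th))+h*np.sin(th)*1.0, cy+Q[:,1], .1+u*np.sin(th)+h*np.cos(th)]
E
cat > fit.py <<'E'
from h import *
D=[("top",(-.07,-.0775,.109),(337.3,223.4)),("top",(.065,-.0775,.107),(327,170.7)),("top",(.115,-.1125,.1),(336.4,150.9)),("top",(-.115,-.1125,.1),(353.4,238.9)),
("scene",(-.07,-.0775,.109),(167.6,240.2)),("scene",(.065,-.0775,.107),(237.2,257.8)),("scene",(.115,-.1125,.1),(260,282.2)),("scene",(-.115,-.1125,.1),(138,249))]
f=lambda p:np.concatenate([(proj(c,towld(p,P))[0]-m) for c,P,m in D])
o=ray("top",(305,205),.1); best=min((least_squares(f,[o[0],o[1],y],loss="soft_l1") for y in (0,1.5,3,-1.5)),key=lambda r:r.cost)
p=best.x; print(p,f(p).reshape(-1,2).round(1).tolist())
C=[("scene",(.2,.075,.022),(220,136.2)),("scene",(.2,-.075,.022),(179.2,175.8)),
("top",(.2,.075,.022),(200+268/4.4,140+362/4.4)),("top",(.2,-.075,.022),(200+568/4.4,140+320/4.4)),("top",(0,.075,.022),(200+220/4.4,140+103/4.4)),("top",(0,-.075,.022),(200+486/4.4,140+66/4.4))]
g=lambda q:np.concatenate([proj(c,towld(p,cov(q[0],q[1],Q,q[2])))[0]-m for c,Q,m in C])
r=least_squares(g,[.1,.7,.035],loss="soft_l1");q=r.x;print(q,g(q).reshape(-1,2).round(1).tolist())
print("push",towld(p,cov(q[0],q[1],(.17,0,.022),q[2])),"shut",towld(p,cov(q[0],0,(.17,0,.022),q[2])))
for n,P in dict(feed=(-.07,-.0775,.109),rr=(.081,-.0775,.114),rm=(.065,-.0775,.108),sk=(-.012,-.0775,.109)).items(): print(n,towld(p,P))
for n,px,z in (("weight",(364,181),.05),("bell",(229,240),.03),("cube",(223,194),.06)):print(n,ray("top",px,z))
E
python3 fit.py
python3 - <<'E'
from h import *
s=readout.state();Rm=R.from_quat(s["tool_rot"]).as_matrix();print(Rm.round(3))
E
```

```text
[ 0.57580907 -0.04190904  0.14510677] [[0.1, -0.4], [-0.7, -0.5], [-1.1, -1.1], [0.9, -0.0], [-0.1, -1.8], [1.0, 0.4], [-1.2, 0.5], [-2.7, -1.0]]
[0.10309658 0.57744226 0.03343532] [[-2.0, -0.1], [2.4, -2.6], [0.6, 2.6], [2.0, 0.3], [0.0, -1.3], [-1.4, -2.8]]
push [[ 0.54393114 -0.01277704  0.21123301]] shut [[ 0.50477409 -0.01849921  0.122     ]]
feed [[ 0.51775109 -0.12871641  0.109     ]]
rr [[ 0.66716415 -0.1068821   0.114     ]]
rm [[ 0.6513323  -0.10919567  0.108     ]]
sk [[ 0.57514154 -0.12032972  0.109     ]]
weight [ 0.63249298 -0.21922135  0.05      ]
bell [0.48575281 0.14424395 0.03      ]
cube [0.6049685  0.15609804 0.06      ]
[[-0.933 -0.     0.36 ]
 [-0.36   0.001 -0.933]
 [ 0.    -1.    -0.001]]
```

Targets: the printer is unique (top 305,205). The feed key is the round one at top (337,223), and the look-alikes are the square keys at (327,201) and (339,199). The rocker is in the black frame at (327,171), with its rear end away from the robot. The measuring cube is the smaller yellow one at (223,194). The larger yellow one at (199,147), green (155,184) and red (176,237) are look-alikes. The bell is at (229,240) and the weight at (364,181). The crops confirm all of this.

Next I turn the tool to the printer's axes, raise and shut the hand, and go above the cover.

```bash
python3 -m creep '[{"hand":0,"linear":[0,-2.6,0],"rotation":[0,0.1115,0]},{"hand":0,"linear":[0,-2.6,0],"rotation":[0,0.1115,0]},{"hand":0,"linear":[-3.3,0,-4.3],"rotation":[0,0,0]},{"hand":0,"linear":[-3.3,0,-4.3],"rotation":[0,0,0]},{"hand":0,"linear":[-3.3,0,-4.3],"rotation":[0,0,0]},{"hand":0,"linear":[-3.3,0,-4.3],"rotation":[0,0,0]},{"hand":0,"linear":[-3.3,0,-4.3],"rotation":[0,0,0]},{"hand":0,"linear":[-3.3,0,-4.3],"rotation":[0,0,0]},{"hand":0,"linear":[-3.3,0,-4.3],"rotation":[0,0,0]},{"hand":0,"linear":[-3.3,0,-4.3],"rotation":[0,0,0]},{"hand":0,"linear":[-3.3,0,-4.3],"rotation":[0,0,0]},{"hand":0,"linear":[-3.3,0,-4.3],"rotation":[0,0,0]},{"hand":0,"linear":[-3.3,0,-4.3],"rotation":[0,0,0]},{"hand":0,"linear":[-3.3,0,-4.3],"rotation":[0,0,0]},{"hand":0,"linear":[0,0,0],"rotation":[0,0,0]}]' 40
cat > where.py <<'E'
from h import *
import sys
p=[0.57580907,-0.04190904,0.14510677]
s=readout.state();Rm=R.from_quat(s["tool_rot"]).as_matrix()
d=s["tcp_pos"]-[p[0],p[1],0];c,si=np.cos(p[2]),np.sin(p[2])
print("t",s["t"],"local tcp mm",(1e3*np.array([c*d[0]+si*d[1],-si*d[0]+c*d[1],d[2]])).round(1),"tip z",round(1e3*s["tcp_pos"][2]-17,1),"F",s["wrist_force"].round(1),"w",round(s["gripper_width"],4),"toolx yaw",np.degrees(np.arctan2(Rm[1,0],Rm[0,0])).round(1),"tooly",Rm[:,1].round(3))
if len(sys.argv)>1:
    a=[snapshot(n)["pixels"] for n in("scene","top")]
    z=[cv2.resize(a[0][110:330,120:340],(400,400),interpolation=cv2.INTER_CUBIC),cv2.resize(a[1][110:270,210:370],(400,400),interpolation=cv2.INTER_CUBIC)]
    cv2.imwrite(sys.argv[1],np.hstack(z))
E
python3 where.py pics/a1.png
```

```text
t: 1.98
tcp_pos: [0.543, -0.0109, 0.2998]
tool_rot: [-0.054, 0.706, -0.704, 0.053]
wrist_force: [-0.3, -0.9, -0.8]
gripper_width: 0.0004
t 1.975 local tcp mm [-28.   35.4 299.8] tip z 282.8 F [-0.3 -0.9 -0.8] w 0.0004 toolx yaw -171.3 tooly [-0.001  0.002 -1.   ]
```

View pics/a1.png

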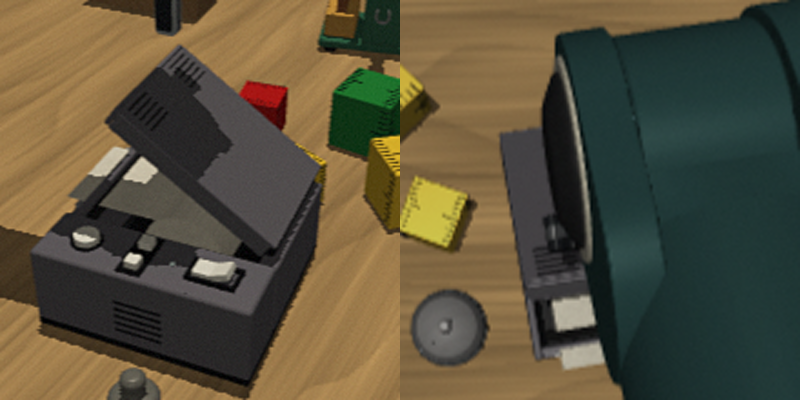

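The tool is centred above the cover, which is still open, and everything else is undisturbed. I'll push down along the cover's arc, first half.

```bash
python3 -m creep '[{"hand":0,"linear":[0,1.9,0],"rotation":[0,0,0]},{"hand":0,"linear":[0,1.8,0],"rotation":[0,0,0]},{"hand":0,"linear":[0,1.8,0],"rotation":[0,0,0]},{"hand":0,"linear":[0.4,0.95,0],"rotation":[0,0,0]},{"hand":0,"linear":[0.4,0.95,0],"rotation":[0,0,0]},{"hand":0,"linear":[0.4,0.95,0],"rotation":[0,0,0]},{"hand":0,"linear":[0.4,0.95,0],"rotation":[0,0,0]}]'
python3 where.py pics/a2.png
```

```text
t: 2.95
tcp_pos: [0.526, -0.0173, 0.2069]
tool_rot: [0.051, -0.705, 0.705, -0.052]
wrist_force: [-1.1, 0.4, 2.5]
gripper_width: 0.0
t 2.95 local tcp mm [-45.7  31.5 206.9] tip z 189.9 F [-1.1  0.4  2.5] w 0.0 toolx yaw -171.6 tooly [ 0. -0. -1.]
```

View pics/a2.png

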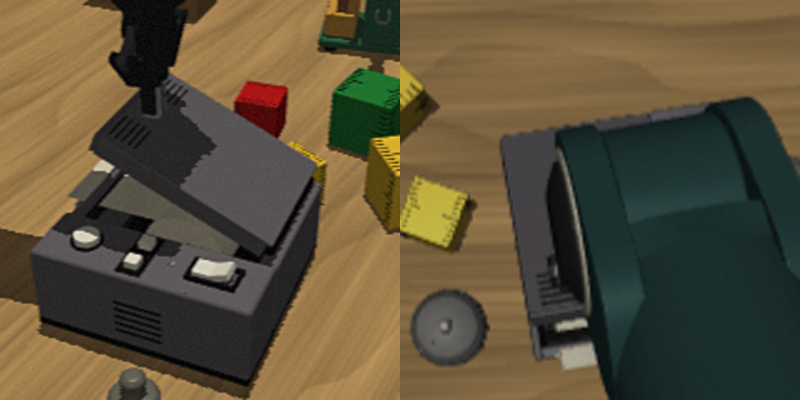

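The cover is coming down under the fingertips with 2.5 N at the wrist. I'll carry on to shut.

```bash
python3 -m creep '[{"hand":0,"linear":[0.4,0.85,0],"rotation":[0,0,0]},{"hand":0,"linear":[0.35,0.85,0],"rotation":[0,0,0]},{"hand":0,"linear":[0.35,0.85,0],"rotation":[0,0,0]},{"hand":0,"linear":[0.3,0.85,0],"rotation":[0,0,0]},{"hand":0,"linear":[0.2,0.85,0],"rotation":[0,0,0]},{"hand":0,"linear":[0.2,0.85,0],"rotation":[0,0,0]},{"hand":0,"linear":[0.1,0.85,0],"rotation":[0,0,0]},{"hand":0,"linear":[0,0.6,0],"rotation":[0,0,0]},{"hand":0,"linear":[0,0.2,0],"rotation":[0,0,0]},{"hand":0,"linear":[0,0,0],"rotation":[0,0,0]}]'
python3 where.py pics/a3.png
```

```text
t: 4.3
tcp_pos: [0.5077, -0.0199, 0.1397]
tool_rot: [-0.051, 0.705, -0.705, 0.052]
wrist_force: [1.0, -0.2, -0.5]
gripper_width: -0.0003
t 4.3 local tcp mm [-64.3  31.6 139.7] tip z 122.7 F [ 1.  -0.2 -0.5] w -0.0003 toolx yaw -171.6 tooly [ 0.  0. -1.]
```

View pics/a3.png

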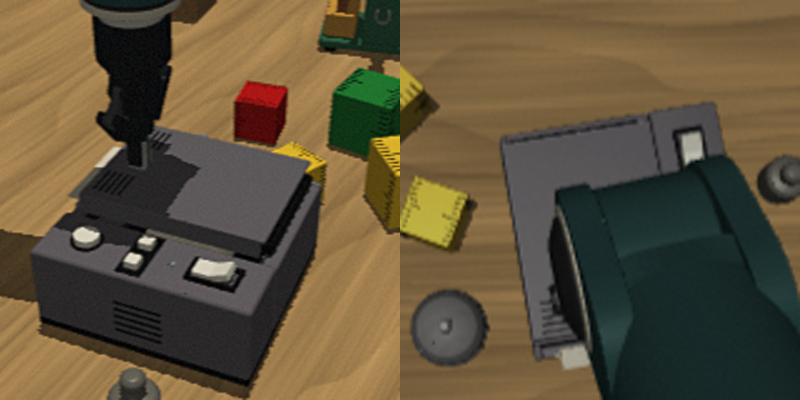

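Tip z is 122.7 mm and the cover is nearly shut with no stop force yet. I'll press in small steps until the stop shows.

```bash
python3 -m creep '[{"hand":0,"linear":[0,0.15,0],"rotation":[0,0,0]},{"hand":0,"linear":[0,0,0],"rotation":[0,0,0]}]'
python3 where.py
python3 -m creep '[{"hand":0,"linear":[0,0.15,0],"rotation":[0,0,0]},{"hand":0,"linear":[0,0,0],"rotation":[0,0,0]}]'; python3 where.py
```

```text
t: 4.65
tcp_pos: [0.5078, -0.0199, 0.139]
tool_rot: [0.051, -0.705, 0.705, -0.052]
wrist_force: [-4.4, -0.8, 11.9]
gripper_width: -0.0
t 4.65 local tcp mm [-64.1  31.6 139. ] tip z 122.0 F [-4.4 -0.8 11.9] w -0.0 toolx yaw -171.6 tooly [ 0.001 -0.    -1.   ]
t: 4.9
tcp_pos: [0.5079, -0.02, 0.1387]
tool_rot: [0.051, -0.705, 0.706, -0.052]
wrist_force: [-14.6, -0.5, 38.9]
gripper_width: -0.0002
t 4.9 local tcp mm [-64.   31.5 138.7] tip z 121.7 F [-14.6  -0.5  38.9] w -0.0002 toolx yaw -171.6 tooly [ 0.001 -0.001 -1.   ]
```

The cover meets a hard stop at tip z 122 mm, so it is shut. Now I lift and go over the rocker's rear end.

```bash
python3 -m creep '[{"hand":0,"linear":[0,-1.5,0],"rotation":[0,0,0]},{"hand":0,"linear":[0,-3,0],"rotation":[0,0,0]},{"hand":0,"linear":[-3.7,0,2.72],"rotation":[0,0,0]},{"hand":0,"linear":[-3.7,0,2.72],"rotation":[0,0,0]},{"hand":0,"linear":[-3.7,0,2.72],"rotation":[0,0,0]},{"hand":0,"linear":[-3.7,0,2.72],"rotation":[0,0,0]},{"hand":0,"linear":[0,0,0],"rotation":[0,0,0]},{"hand":0,"linear":[0,2.5,0],"rotation":[0,0,0]},{"hand":0,"linear":[0,0,0],"rotation":[0,0,0]}]'
python3 where.py; python3 - <<'E'
from h import *
a=snapshot("scene")["pixels"]
cv2.imwrite("pics/b1.png",cv2.resize(a[170:320,130:330],None,fx=4,fy=4,interpolation=cv2.INTER_CUBIC))
E
```

```text
t: 6.02
tcp_pos: [0.6685, -0.1057, 0.1554]
tool_rot: [-0.053, 0.706, -0.705, 0.051]
wrist_force: [0.4, -0.1, 0.5]
gripper_width: -0.0002
t 6.025 local tcp mm [ 82.5 -76.5 155.4] tip z 138.4 F [ 0.4 -0.1  0.5] w -0.0002 toolx yaw -171.6 tooly [-0.003  0.001 -1.   ]
```

View pics/b1.png

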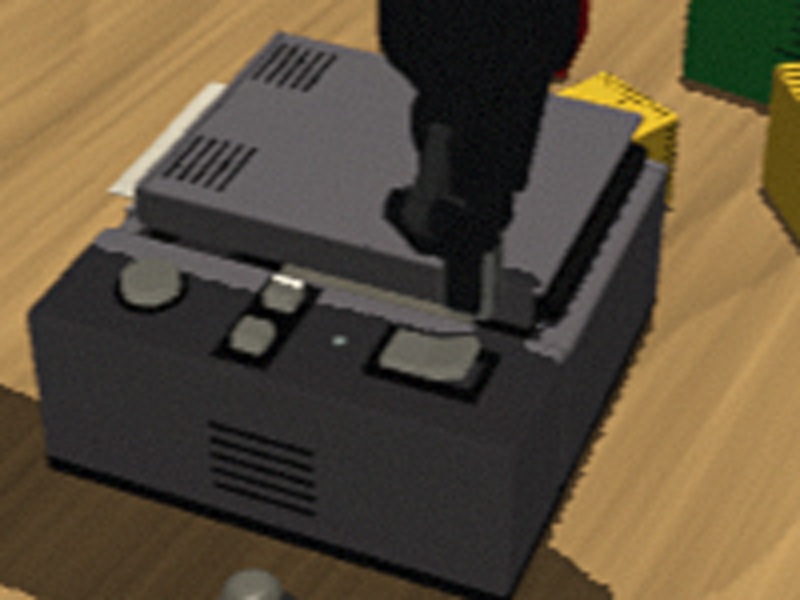

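```bash
python3 - <<'E'
from h import *
p=[0.57580907,-0.04190904,0.14510677]
t=readout.state()["tcp_pos"]
f=lambda P:((proj("scene",P)-[130,170])*4).round(0).tolist()
print("tip",f([t[0],t[1],t[2]-.017]),"tip at .114",f([t[0],t[1],.114]))
print("rr,mid,front",f(towld(p,[(.081,-.0775,.114),(.065,-.0775,.108),(.049,-.0775,.108)])))
print("cover front corners shut",f(towld(p,cov(.103,0,[(.2,.075,.022),(.2,-.075,.022),(0,-.075,.022)],.0334))))
print("same at .05 rad",f(towld(p,cov(.103,0.05,[(.2,.075,.022),(.2,-.075,.022),(0,-.075,.022)],.0334))))
E
```

```text
tip [[475.0, 302.0]] tip at .114 [[474.0, 350.0]]
rr,mid,front [[468.0, 350.0], [433.0, 351.0], [398.0, 342.0]]
cover front corners shut [[278.0, 33.0], [134.0, 192.0], [547.0, 297.0]]
same at .05 rad [[279.0, 17.0], [135.0, 175.0], [549.0, 297.0]]
```

The picture matches the shut cover: its front corners are at crop (278,33) and (140,190), as the model predicts. The tip is over the rocker's raised rear end at (474,350). Now I press it.

```bash
python3 -m creep '[{"hand":0,"linear":[0,1.2,0],"rotation":[0,0,0]},{"hand":0,"linear":[0,1.0,0],"rotation":[0,0,0]},{"hand":0,"linear":[0,0.4,0],"rotation":[0,0,0]},{"hand":0,"linear":[0,0.2,0],"rotation":[0,0,0]},{"hand":0,"linear":[0,0.15,0],"rotation":[0,0,0]},{"hand":0,"linear":[0,0,0],"rotation":[0,0,0]}]'
python3 where.py
python3 -m creep '[{"hand":0,"linear":[0,0.1,0],"rotation":[0,0,0]},{"hand":0,"linear":[0,0,0],"rotation":[0,0,0]}]'; python3 where.py
```

```text
t: 6.82
tcp_pos: [0.6697, -0.1061, 0.1273]
tool_rot: [-0.052, 0.705, -0.705, 0.051]
wrist_force: [1.8, 0.1, 3.1]
gripper_width: 0.0
t 6.825 local tcp mm [ 83.6 -77.1 127.3] tip z 110.3 F [1.8 0.1 3.1] w 0.0 toolx yaw -171.6 tooly [-0.  0. -1.]
t: 7.08
tcp_pos: [0.6696, -0.1062, 0.1262]
tool_rot: [-0.052, 0.705, -0.705, 0.051]
wrist_force: [1.2, 0.8, 3.1]
gripper_width: -0.0004
t 7.075 local tcp mm [ 83.5 -77.1 126.2] tip z 109.2 F [1.2 0.8 3.1] w -0.0004 toolx yaw -171.6 tooly [-0.  0. -1.]
```

```bash
python3 -m creep '[{"hand":0,"linear":[0,0.15,0],"rotation":[0,0,0]},{"hand":0,"linear":[0,0,0],"rotation":[0,0,0]}]'
python3 where.py
python3 -m creep '[{"hand":0,"linear":[0,0.1,0],"rotation":[0,0,0]},{"hand":0,"linear":[0,0,0],"rotation":[0,0,0]}]'; python3 where.py
```

```text
t: 7.32
tcp_pos: [0.6698, -0.1061, 0.1249]
tool_rot: [0.052, -0.705, 0.705, -0.052]
wrist_force: [0.5, 0.5, 6.3]
gripper_width: 0.0
t 7.325 local tcp mm [ 83.7 -77.1 124.9] tip z 107.9 F [0.5 0.5 6.3] w 0.0 toolx yaw -171.6 tooly [ 0. -0. -1.]
t: 7.58
tcp_pos: [0.6699, -0.1062, 0.1248]
tool_rot: [0.051, -0.705, 0.705, -0.052]
wrist_force: [-3.9, -0.3, 15.8]
gripper_width: 0.0
t 7.575 local tcp mm [ 83.8 -77.2 124.8] tip z 107.8 F [-3.9 -0.3 15.8] w 0.0 toolx yaw -171.7 tooly [ 0. -0. -1.]
```

It holds a hard stop at 107.8 mm (expected 108). I lift and go above the feed key.

```bash
python3 -m creep '[{"hand":0,"linear":[0,-1.5,0],"rotation":[0,0,0]},{"hand":0,"linear":[0,-2.5,0],"rotation":[0,0,0]},{"hand":0,"linear":[3.85,0,0],"rotation":[0,0,0]},{"hand":0,"linear":[3.85,0,0],"rotation":[0,0,0]},{"hand":0,"linear":[3.85,0,0],"rotation":[0,0,0]},{"hand":0,"linear":[3.85,0,0],"rotation":[0,0,0]},{"hand":0,"linear":[0,0,0],"rotation":[0,0,0]},{"hand":0,"linear":[0,1.5,0],"rotation":[0,0,0]},{"hand":0,"linear":[0,0,0],"rotation":[0,0,0]}]'
python3 where.py; python3 - <<'E'
from h import *
a=snapshot("scene")["pixels"]
cv2.imwrite("pics/c1.png",cv2.resize(a[170:320,130:330],None,fx=4,fy=4,interpolation=cv2.INTER_CUBIC))
t=readout.state()["tcp_pos"]
f=lambda P:((proj("scene",P)-[130,170])*4).round(0).tolist()
print("tip",f([t[0],t[1],t[2]-.017]),"tip at .109",f([t[0],t[1],.109]))
E
```

```text
t: 8.7
tcp_pos: [0.5172, -0.1281, 0.1473]
tool_rot: [-0.052, 0.706, -0.705, 0.051]
wrist_force: [0.7, 0.0, -0.2]
gripper_width: 0.0001
t 8.7 local tcp mm [-70.4 -76.8 147.3] tip z 130.3 F [ 0.7  0.  -0.2] w 0.0001 toolx yaw -171.6 tooly [-0.002  0.001 -1.   ]
tip [[146.0, 233.0]] tip at .109 [[150.0, 273.0]]
```

View pics/c1.png

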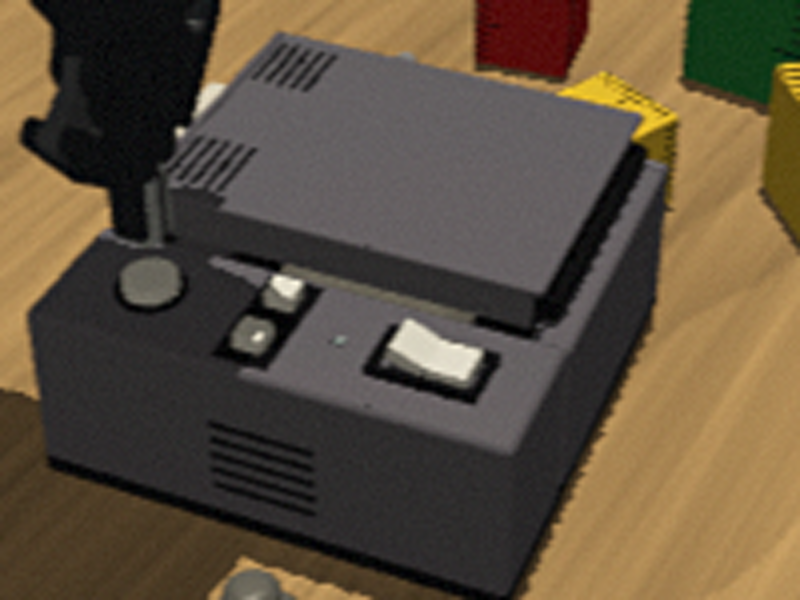

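The picture shows the rocker's front end now raised (405,335) and its rear down, so it is on. The cover is shut, the square keys are untouched, and the tip is over the feed key at (150,280). Now I press the key.

```bash
python3 -m creep '[{"hand":0,"linear":[0,1.2,0],"rotation":[0,0,0]},{"hand":0,"linear":[0,0.7,0],"rotation":[0,0,0]},{"hand":0,"linear":[0,0.3,0],"rotation":[0,0,0]},{"hand":0,"linear":[0,0.2,0],"rotation":[0,0,0]},{"hand":0,"linear":[0,0.2,0],"rotation":[0,0,0]},{"hand":0,"linear":[0,0,0],"rotation":[0,0,0]}]'
python3 where.py
python3 -m creep '[{"hand":0,"linear":[0,0.1,0],"rotation":[0,0,0]},{"hand":0,"linear":[0,0,0],"rotation":[0,0,0]}]'; python3 where.py
```

```text
t: 9.5
tcp_pos: [0.5174, -0.1284, 0.1228]
tool_rot: [-0.052, 0.705, -0.705, 0.051]
wrist_force: [-2.7, 1.5, 3.1]
gripper_width: -0.0001
t 9.5 local tcp mm [-70.3 -77.1 122.8] tip z 105.8 F [-2.7  1.5  3.1] w -0.0001 toolx yaw -171.6 tooly [-0.  0. -1.]
t: 9.75
tcp_pos: [0.5174, -0.1285, 0.1218]
tool_rot: [-0.051, 0.705, -0.705, 0.052]
wrist_force: [-2.5, 1.5, 3.3]
gripper_width: 0.0001
t 9.75 local tcp mm [-70.3 -77.2 121.8] tip z 104.8 F [-2.5  1.5  3.3] w 0.0001 toolx yaw -171.6 tooly [ 0.  0. -1.]
```

```bash
python3 -m creep '[{"hand":0,"linear":[0,0.12,0],"rotation":[0,0,0]},{"hand":0,"linear":[0,0,0],"rotation":[0,0,0]}]'
python3 where.py
python3 -m creep '[{"hand":0,"linear":[0,0.1,0],"rotation":[0,0,0]},{"hand":0,"linear":[0,0,0],"rotation":[0,0,0]}]'; python3 where.py
```

```text
t: 10.0
tcp_pos: [0.5175, -0.1285, 0.121]
tool_rot: [0.051, -0.705, 0.705, -0.052]
wrist_force: [-5.6, 2.2, 12.2]
gripper_width: -0.0002
t 10.0 local tcp mm [-70.2 -77.2 121. ] tip z 104.0 F [-5.6  2.2 12.2] w -0.0002 toolx yaw -171.6 tooly [ 0. -0. -1.]
t: 10.25
tcp_pos: [0.5175, -0.1285, 0.1207]
tool_rot: [0.051, -0.705, 0.705, -0.052]
wrist_force: [-12.0, 3.0, 27.1]
gripper_width: -0.0003
t 10.25 local tcp mm [-70.2 -77.3 120.7] tip z 103.7 F [-12.    3.   27.1] w -0.0003 toolx yaw -171.6 tooly [ 0.    -0.001 -1.   ]
```

The feed key is fully in: it is at its stop at 104 mm with 27 N. I release it, lift clear, and back off to the front right.

```bash
python3 -m creep '[{"hand":0,"linear":[0,-1.5,0],"rotation":[0,0,0]},{"hand":0,"linear":[0,-4,0],"rotation":[0,0,0]},{"hand":0,"linear":[0,-5,0],"rotation":[0,0,0]},{"hand":0,"linear":[0,-5,0],"rotation":[0,0,0]},{"hand":0,"linear":[1,0,5],"rotation":[0,0,0]},{"hand":0,"linear":[1,0,5],"rotation":[0,0,0]},{"hand":0,"linear":[1,0,5],"rotation":[0,0,0]},{"hand":0,"linear":[1,0,5],"rotation":[0,0,0]},{"hand":0,"linear":[1,0,5],"rotation":[0,0,0]},{"hand":0,"linear":[1,0,5],"rotation":[0,0,0]},{"hand":0,"linear":[1,0,5],"rotation":[0,0,0]},{"hand":0,"linear":[0,0,0],"rotation":[0,0,0]},{"hand":0,"linear":[0,0,0],"rotation":[0,0,0]}]'
python3 where.py; python3 - <<'E'
from h import *
a=snapshot("scene")["pixels"];b=snapshot("top")["pixels"]
cv2.imwrite("pics/d.png",np.hstack([cv2.resize(a[120:360,120:360],(400,400),interpolation=cv2.INTER_CUBIC),cv2.resize(b[110:270,210:370],(400,400),interpolation=cv2.INTER_CUBIC)]))
b0=cv2.imread("pics/top0.png");d=cv2.absdiff(b,b0).max(2)
for n,(u,v) in dict(weight=(364,181),bell=(229,240),cube=(223,194)).items(): print(n,d[v-15:v+15,u-15:u+15].max(),d[v-15:v+15,u-15:u+15].mean())
E
```

```text
t: 11.88
tcp_pos: [0.4991, -0.4845, 0.2744]
tool_rot: [-0.052, 0.705, -0.705, 0.052]
wrist_force: [1.0, 1.1, 0.5]
gripper_width: 0.0
t 11.875 local tcp mm [-139.9 -426.9  274.4] tip z 257.4 F [1.  1.1 0.5] w 0.0 toolx yaw -171.6 tooly [ 0.     0.001 -1.   ]
weight 5 1.791111111111111
bell 5 1.691111111111111
cube 5 2.1933333333333334
```

View pics/d.png

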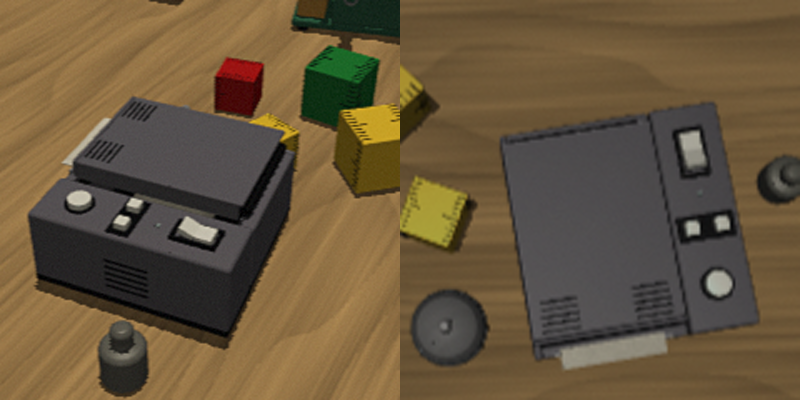

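The final picture shows the cover shut, the rocker on with its front end raised at (190,225), and the feed key back up at (79,201). The bell, weight and cube have not changed since the start, and the arm is clear. I hand the job in.

```bash
python3 -c "
from workcell import ticket
print(ticket.finish_job())"
```

```text
the job is handed in; nothing more can be done
None
```

I did the three presses in the order asked with the closed fingertips and handed the job in at about 12 s.
- **Cover:** pushed down to a hard stop at 122 mm. The wrist force peaked at about 39 N vertically (about 42 N in total) on that last push. That push went through the fingertips, not the arm or the gripper's body.
- **Rocker:** rear end pressed to its stop at 107.8 mm with 16 N. Pictures show the front end raised afterwards.
- **Feed key:** pressed to its stop at about 104 mm with 27 N, then released. The pictures show it back up.

In the last pictures the cover still looks shut and the rocker on. The top view shows no change at the bell, weight and cube since the start, and the arm is clear of everything.

No check failed. The one disagreement was about 2 px, a few millimetres, in the feed key's position in the scene camera; the press still landed on the key.

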